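# Set the jig fence to the staple carton

## Task

Set the packing jig's fence to the smallest carton on the bench: stand that little carton flat on the jig, lengthwise between the two fences and midway along their width, and let go of it. Then take the black T-handle driver on the jig by its bar and turn it clockwise, seen from above, until the fence just nips the carton and its sprung rubber pad is pressed about half way in, never fully home; leave carton and driver so.

Things in the scene. Friction and masses are not known exactly. Their poses are not given: they have to be found in the camera images.
- staple_box: The setting block: the smallest carton on the bench, a grey closed box 39 (x) x 63 (y) x 34 (z) mm, loose, about 0.1 kg. Origin at the centre of its underside, z up, y along its length; grip it across the 39 mm. Two larger brown cartons (62 x 101 x 40 and 66 x 111 x 45 mm) are bystanders; the three may have swapped places.
- jig: Fixed jig; origin on its underside below the carton's place, z up. Aluminium base 120 (x) x 285 (y) mm, y -200 to +85, top at z 12. Two fences, top z 40, centred on x 0: fixed one, 76 wide, face at y +50; moving one on the -y side with a 66 wide rubber pad. Pad face at y -43 + 28 per rad of driver turn off its open stop: channel 85-93 long at the start. Carton goes in with its length along y.
- driver: T-handle driver turning on the jig's upright axis x 0, y -150. Black bar 64 (x) x 12 (y) x 22 mm high, centred 78 mm above the origin, which is on the axis level with the jig's underside. At the open stop its x axis is +0.65 rad (anticlockwise) from the jig's; starts 0-0.28 rad clockwise of that. Clockwise closes, 1.6 rad at most; 1.0-1.3 needed, one grasp. Stiff (0.2 N m), stays where left.
- pad (a joint): How far the sprung rubber pad is pressed into the moving fence, in m: 0 free, 0.015 fully home. Soft spring, 250 N/m. The closing fence first slides the carton along against the fixed fence; only then is the pad pressed, 28 mm per rad of driver turn.
Things that resemble listed ones, but are neither listed nor needed, are in the scene too. Leave any green or purple look-alike of the staple_box alone.

How it is judged:
By the outcome, as a careful person would: the job done as asked, in the order asked, and still so for the second after the job is handed in, with the robot touching nothing.
It also fails if it takes over 54 s, if anything falls off the work surface, if the arm or the gripper's body presses on something with over 40 N, if the wrist force passes 120 N, or if a joint passes its speed limit or range.

## Robot

A 6-joint arm with a two-finger parallel gripper is mounted at the origin on a cart in front of the work surface, level with it; the furniture and walls round the work are solid. World frame = base frame: x ahead of the robot, y to its left, z up, the work surface at z = 0. Lengths are in m, angles in rad, forces in N, time in s.
With the tool pointing down it reaches from about 0.375 to 0.975 m from the base axis. Payload 3.8 kg.
Tool frame: the origin (TCP) lies at the very end of the fingers, on their centre line; the grasp point (between the pads) lies 19 mm behind it; z points along the fingers, y is the line along which they close (so a half turn about z gives the same grasp; the last joint's range is limited). The gripper opens to 85 mm and grips with 20 to 120 N. Pads are 22 mm wide; open, the fingers measure 114 mm over their backs; the gripper's body (76 mm by 85 mm) begins 54 mm behind the grasp point. The pads swing forward as they close: fully open they stand 13 mm farther back than shut.
Start: joints at [-1.154, 0.264, 1.604, -0, 1.274, -0.037], TCP at [0.296, -0.607, 0.231] pointing down, gripper open.
Joint ranges: [-2.63, 2.63], [-0.94, 2.18], [0.31, 2.57], [-1.31, 4.45], [0, 2.66], [-2.55, 2.55]. Speed limits (rad/s): [2.57, 2.57, 3.14, 3.14, 3.14, 3.14].

## Interface

Orientations are given as a rotation vector (axis times angle).
In Python, from workcell import monitor, viewer, job gives the robot as it stands. The module is installed in compiled form; this text tells all that it offers.
- The arm moves only by the tool step_arm, never from a script. Its argument "series" is one flat list of numbers, 4 for each row, row after row: the shift along the tool's x, y, z in m, then the turn about the tool's z in rad. A call has 1 to 8 rows; each row is the pose to reach, as a shift and turn from the pose commanded when the call began, along the tool's axes at that moment; what a row does not reach only later rows make up. A row lasts 1/8 s, in which the tool goes at most 62.5 mm and 10.7 degrees, less where a joint would pass 70% of its speed; a pose out of reach is approached as far as the arm can. A call with a gripper value outside its range is refused whole. "gripper" is the opening, from 0 (shut) to 1 (fully open), set as the call begins (left out, the last holds). The fingers move at their own pace and stop on an object; "newtons" is the grip in N (left out, the last holds). Time passes only in rows, so rows that repeat a pose let the fingers close. It gives the time, the measured TCP pose, the force, the opening and the grip force at its end, in the units of the state.
- monitor.read_state(): the state, without advancing time (a new reading comes with each control period).
- viewer.read_camera(name): name is "side" or "top" or "wrist"; returns a dict with "image" (420x560x3 uint8, red, green, blue), "intrinsics" (3x3 intrinsics, pixels), "T" (4x4, takes a point from camera to world coordinates); the wrist camera has in their place "hand_eye" (4x4, takes a point from camera to tool coordinates, whose origin is the TCP and whose axes are the flange's). Camera axes: x right, y up, looking along -z (the intrinsics and any distortion apply to the point x, -y, -z); pixel columns grow to the right and rows downward; lengths in m; the calibration is good to about 2 mm. A picture is of the moment at which its call begins: read the wrist's pose just before it. There is no depth.
- job.finish_job(): hands the job in; it is judged then, once.
Trained networks look in a picture, given as the dict that the camera call returned (one of the last four; its "shot" number tells which), for a name from the list of things; names that differ only in an ending like _2 or _b are one class to them, and where a whole thing is asked for, a point or a joint stands for the part that bears it (a point fixed in the world has none). Each returns a list of dicts, best first, with "score" (0 to 1); they miss things now and then, are a little off and sometimes report something else, mostly with a low value. They report only what shows in the picture. A call takes as long as a camera call. They do not tell look-alikes from the thing itself.
- viewer.boxes_of(picture, label): "extent" ([centre column, centre row, width, height] in pixels, round what is visible of it).
- viewer.spot_point(picture, label): "point" ([column, row] in pixels: a listed point, or the origin of a listed thing).
The state is a dict: "time": time; "q": joint angles; "joint_vel": joint speeds; "joint_torque": joint torques, N m; "tool_pos": TCP position; "tcp_rot": TCP orientation; "wrist_force": force on the tool from outside, world axes, zero at the start; "torque": the same for the moment, N m; "width": opening from 0.0 (shut) to 1.0 (fully open); "grip_force": force on a finger pad.
Only numpy, scipy, OpenCV 4.12 (cv2) and the standard library are available. Lean on these libraries where they do the work, as an engineer would, in place of code of your own. Each camera call takes 0.05 s, during which the arm holds its last target. There are 200 camera calls.

## Working session

There is one attempt and no reset: what is moved stays moved. The work goes in short steps, Python scripts to look and compute and a tool call to move; the robot and the scene stay as the last step left them, time stands still between calls to the robot, and variables do not carry over. Pictures are saved under pics/ and viewed, at most 10 in all, crops included, and the job is handed in when it is done.

Besides the shell and the picture viewer there is one more tool, called after "Request:" as name(argument=value, ...) on one line, values as JSON. step_arm: Moves the arm, as the interface text tells. Its arguments: {"type":"object","properties":{"series":{"type":"array"},"gripper":{"type":"number"},"newtons":{"type":"number"}},"required":["series"]}

```bash
mkdir -p pics
cat > h.py <<'E'
import numpy as np, cv2
from scipy.spatial.transform import Rotation as R
from workcell import monitor, viewer, job
def look(n):
    s=monitor.read_state(); p=viewer.read_camera(n)
    if n=="wrist":
        M=np.eye(4); M[:3,:3]=R.from_rotvec(s["tcp_rot"]).as_matrix(); M[:3,3]=s["tool_pos"]
        p["T"]=M@np.array(p["hand_eye"])
    return p
def save(p,f): cv2.imwrite("pics/"+f,p["image"][:,:,::-1])
def w(p,uv,z):
    K=np.array(p["intrinsics"]);T=np.array(p["T"])
    d=np.linalg.inv(K)@[uv[0],uv[1],1]; d=T[:3,:3]@[d[0],-d[1],-d[2]]
    o=T[:3,3]; return o+d*(z-o[2])/d[2]
def px(p,X):
    K=np.array(p["intrinsics"]);T=np.array(p["T"]); c=T[:3,:3].T@(np.array(X)-T[:3,3])
    v=K@[c[0],-c[1],-c[2]]; return v[:2]/v[2]
E
python3 - <<'E'
from h import *
for n in ["top","side"]:
    p=look(n); save(p,n+"1.png"); print(n,[k for k in p],np.round(p["T"],3).tolist(),np.array(p["intrinsics"]).round(1).tolist())
    for l,z in [("staple_box",0.0),("jig",0.0),("driver",0.0)]:
        for d in viewer.spot_point(p,l): print(l,round(d["score"],2),np.round(d["point"]),w(p,d["point"],z).round(3))
        for d in viewer.boxes_of(p,l): print("  box",round(d["score"],2),np.round(d["extent"]))
s=monitor.read_state();print(s)
E
```

```text
top ['image', 'intrinsics', 'T', 'shot'] [[-0.027, 0.997, -0.079, 0.418], [-1.0, -0.027, -0.001, -0.069], [-0.003, 0.079, 0.997, 0.982], [0.0, 0.0, 0.0, 1.0]] [[430.0, 0.0, 283.3], [0.0, 430.0, 214.5], [0.0, 0.0, 1.0]]
staple_box 0.74 [302. 238.] [ 0.439 -0.11   0.   ]
staple_box 0.64 [363. 269.] [ 0.366 -0.245  0.   ]
  box 0.9 [352. 216.  32.  24.]
  box 0.74 [365. 269.  34.  34.]
  box 0.72 [305. 240.  28.  26.]
jig 0.62 [160. 202.] [0.532 0.215 0.   ]
  box 0.69 [184. 209. 131.  60.]
driver 0.66 [221. 211.] [0.507 0.075 0.   ]
  box 0.61 [221. 208.  28.  27.]
side ['image', 'intrinsics', 'T', 'shot'] [[-1.0, -0.025, 0.019, 0.514], [0.03, -0.574, 0.818, 0.908], [-0.01, 0.818, 0.574, 0.723], [0.0, 0.0, 0.0, 1.0]] [[462.9, 0.0, 282.9], [0.0, 462.9, 212.4], [0.0, 0.0, 1.0]]
staple_box 0.9 [284. 194.] [ 0.483 -0.214  0.   ]
staple_box 0.77 [306. 213.] [ 0.427 -0.116  0.   ]
staple_box 0.55 [323. 188.] [ 0.367 -0.243  0.   ]
  box 0.79 [285. 189.  18.  24.]
  box 0.69 [304. 209.  14.  21.]
  box 0.68 [322. 182.  27.  18.]
jig 0.64 [268. 299.] [0.53  0.201 0.   ]
  box 0.88 [268. 283.  71. 112.]
driver 0.82 [276. 259.] [0.512 0.07  0.   ]
  box 0.59 [277. 245.  22.  33.]
{'time': 0.7, 'q': array([-1.15388797e+00,  2.63844598e-01,  1.60395653e+00,  1.68589557e-05,
        1.27368506e+00, -3.68971259e-02]), 'joint_vel': array([ 1.30436699e-05, -1.68787476e-03, -4.84985533e-04,  5.28277694e-04,
       -9.22126481e-05, -1.11245640e-04]), 'joint_torque': array([ 1.50847013e-04, -5.14835143e+01, -3.67615235e+01,  7.77496297e-06,
        6.25688936e-04,  4.03414774e-06]), 'tool_pos': array([ 0.29592731, -0.6066993 ,  0.23134061]), 'tcp_rot': array([3.06096965e+00, 7.06704611e-01, 5.64508522e-05]), 'wrist_force': array([-0.83360475, -0.61303205,  0.95422516]), 'torque': array([ 0.04039332, -0.00638821, -0.00988279]), 'grip_force': 0.0, 'width': 1.0006817929201157}
```

Run:
```python
import cv2
a=cv2.imread("pics/top1.png")[120:320,90:430]; cv2.imwrite("pics/a.png",cv2.resize(a,None,fx=2.3,fy=2.3,interpolation=cv2.INTER_CUBIC))
```

```text
(no output)
```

View pics/a.png

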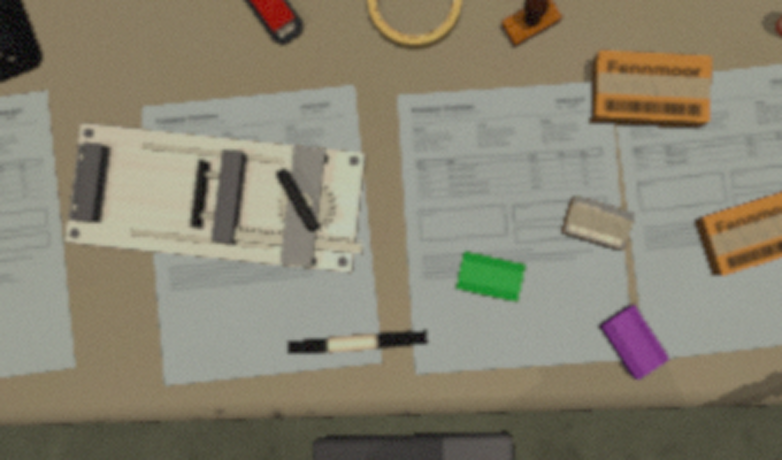

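View pics/side1.png

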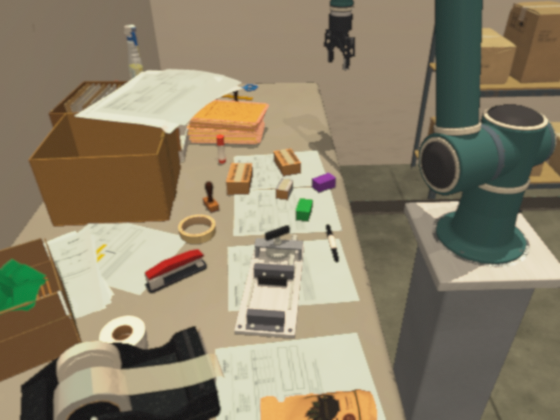

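The top view crop shows the grey carton at full-frame pixel (350,216). The green look-alike is at (303,240) and the purple one at (365,269). The jig is on the left with its driver bar near (220,207). The side view shows the bridge under the black T-bar at (277,232).

```bash
cat >> h.py <<'E'
def rel(pos,yang):
    "tool-frame shift and turn to bring TCP to pos, tool y axis to world angle yang"
    s=monitor.read_state(); M=R.from_rotvec(s["tcp_rot"]).as_matrix()
    d=M.T@(np.array(pos)-s["tool_pos"]); a=np.arctan2(M[1,1],M[0,1])
    t=-((yang-a+np.pi)%(2*np.pi)-np.pi)
    print("shift",d.round(4),"turn",round(t,3),"(yang now",round(a,3),"q6",s["q"][5].round(2),"t",round(s["time"],2),")")
E
python3 - <<'E'
from h import *
rel([.48,-.214,.22],-.24)
E
```

```text
shift [ 0.3376 -0.2723  0.0113] turn -0.877 (yang now -1.117 q6 -0.04 t 0.7 )
```

Request:
step_arm(series=[0.338,-0.272,0.011,-0.877,0.338,-0.272,0.011,-0.877,0.338,-0.272,0.011,-0.877,0.338,-0.272,0.011,-0.877,0.338,-0.272,0.011,-0.877,0.338,-0.272,0.011,-0.877,0.338,-0.272,0.011,-0.877,0.338,-0.272,0.011,-0.877], gripper=1)

```text
time: 1.7
tool_pos: [0.4817, -0.2105, 0.2204]
tcp_rot: [-2.466, -1.947, -0.002]
wrist_force: [0.1, -0.4, 0.2]
width: 0.994
grip_force: 0.0
```

Run:
```python
from h import *
rel([.48,-.214,.22],-.24)
p=look("wrist"); save(p,"w1.png")
for d in viewer.spot_point(p,"staple_box"): print(round(d["score"],2),np.round(d["point"]),w(p,d["point"],0).round(4))
for d in viewer.boxes_of(p,"staple_box"): print("  box",round(d["score"],2),np.round(d["extent"]))
import pickle; pickle.dump(p,open("w1.pkl","wb"))
```

```text
shift [-0.0039 -0.0009  0.0004] turn 0.006 (yang now -0.234 q6 -0.23 t 1.7 )
0.64 [284. 183.] [ 0.4843 -0.2187  0.    ]
0.6 [214.  93.] [ 0.4373 -0.1103  0.    ]
0.55 [190. 231.] [ 0.3652 -0.2482  0.    ]
  box 0.85 [208.  94.  50.  76.]
  box 0.77 [284. 187.  43.  67.]
  box 0.7 [188. 237.  64.  64.]
```

View pics/w1.png

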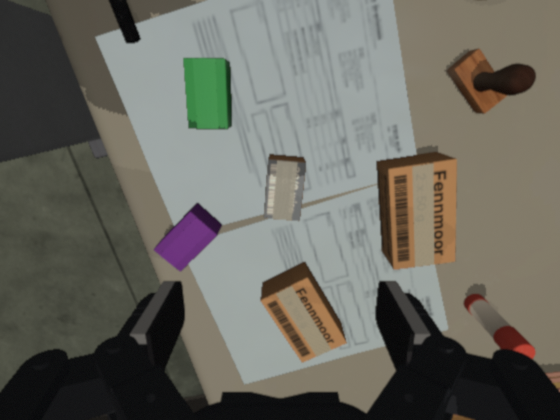

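The wrist view shows the grey carton alone at (285,188), nearly upright in the image. The brown cartons are clear of it, the nearest at (302,310).

Run:
```python
from h import *
import pickle; p=pickle.load(open("w1.pkl","rb"))
im=p["image"][140:235,250:320]; cv2.imwrite("pics/b.png",cv2.resize(im,None,fx=6,fy=6,interpolation=cv2.INTER_CUBIC)[:,:,::-1])
a,b=[w(p,(282.5,219),.034),w(p,(288,162),.034)]; d=b-a
print(a,b,np.linalg.norm(d),"yaw of y",np.arctan2(-d[0],d[1]))
```

```text
[ 0.47598028 -0.246997    0.034     ] [ 0.4949311  -0.19020922  0.034     ] 0.05986640041174933 yaw of y -0.32209225563015387
```

View pics/b.png

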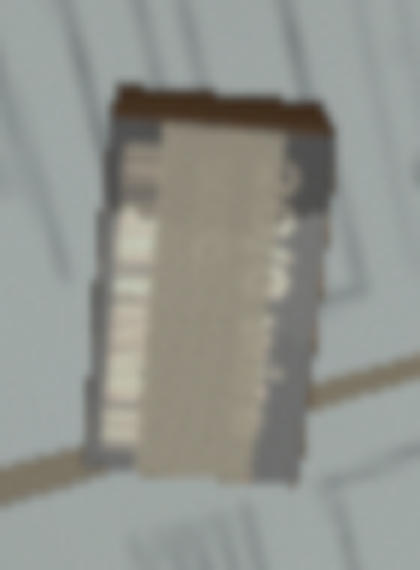

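The top face corners in the crop are about (112,118), (330,133), (297,485) and (88,465).

Run:
```python
from h import *
import pickle; p=pickle.load(open("w1.pkl","rb"))
C=[w(p,(250+u/6,140+v/6),.034) for u,v in [(112,118),(330,133),(297,485),(88,465)]]
c=np.mean(C,0); d=(C[0]+C[1]-C[2]-C[3])/2; y=np.arctan2(-d[0],d[1])
print(c,np.linalg.norm(d),np.linalg.norm(C[1]-C[0]),y)
rel([c[0],c[1],.10],y)
rel([c[0],c[1],.010],y)
```

```text
[ 0.48481235 -0.21799695  0.034     ] 0.061059236781925916 0.03576759301829109 -0.3083772085749972
shift [-0.0023  0.0051  0.1205] turn 0.069 (yang now -0.24 q6 -0.23 t 1.85 )
shift [-0.0022  0.0051  0.2105] turn 0.069 (yang now -0.24 q6 -0.23 t 1.85 )
```

Request:
step_arm(series=[-0.002,0.005,0.06,0.069,-0.002,0.005,0.12,0.069,-0.002,0.005,0.16,0.069,-0.002,0.005,0.19,0.069,-0.002,0.005,0.208,0.069,-0.002,0.005,0.21,0.069,-0.002,0.005,0.21,0.069])

```text
time: 2.72
tool_pos: [0.4857, -0.2181, 0.0114]
tcp_rot: [2.536, 1.851, 0.001]
wrist_force: [0.1, 0.1, -0.2]
width: 0.998
grip_force: 0.0
```

Request:
step_arm(series=[0,0,0,0,0,0,0,0,0,0,0,0,0,0,0,0,0,0,0,0], gripper=0.2, newtons=30)

```text
time: 3.35
tool_pos: [0.4856, -0.2174, 0.0112]
tcp_rot: [2.536, 1.853, 0.001]
wrist_force: [-1.2, 0.3, 6.6]
width: 0.455
grip_force: 32.5
```

Request:
step_arm(series=[0,0,-0.05,0,0,0,-0.11,0,0,0,-0.17,0,0,0,-0.2,0,0,0,-0.2,0])

```text
time: 3.98
tool_pos: [0.4866, -0.218, 0.2134]
tcp_rot: [2.532, 1.85, 0.004]
wrist_force: [0.5, -0.3, -0.7]
width: 0.455
grip_force: 31.7
```

Run:
```python
from h import *
rel([.525,.15,.21],-.15)
```

```text
shift [ 0.3623 -0.0753  0.0026] turn -0.159 (yang now -0.309 q6 -0.16 t 3.98 )
```

Request:
step_arm(series=[0.362,-0.075,0.003,-0.159,0.362,-0.075,0.003,-0.159,0.362,-0.075,0.003,-0.159,0.362,-0.075,0.003,-0.159,0.362,-0.075,0.003,-0.159,0.362,-0.075,0.003,-0.159,0.362,-0.075,0.003,-0.159,0.362,-0.075,0.003,-0.159])

```text
time: 4.97
tool_pos: [0.522, 0.1501, 0.2049]
tcp_rot: [-2.379, -2.049, 0.006]
wrist_force: [-0.2, -0.4, -1.2]
width: 0.455
grip_force: 31.7
```

Run:
```python
from h import *
rel([.525,.15,.21],-.15)
p=look("wrist"); save(p,"w2.png")
for l in ["jig","driver"]:
  for d in viewer.spot_point(p,l): print(l,round(d["score"],2),np.round(d["point"]),w(p,d["point"],0).round(4))
import pickle; pickle.dump(p,open("w2.pkl","wb"))
```

```text
shift [ 0.0004  0.0029 -0.0051] turn 0.001 (yang now -0.149 q6 0.38 t 4.97 )
jig 0.58 [281. 114.] [0.5324 0.2154 0.    ]
```

View pics/w2.png

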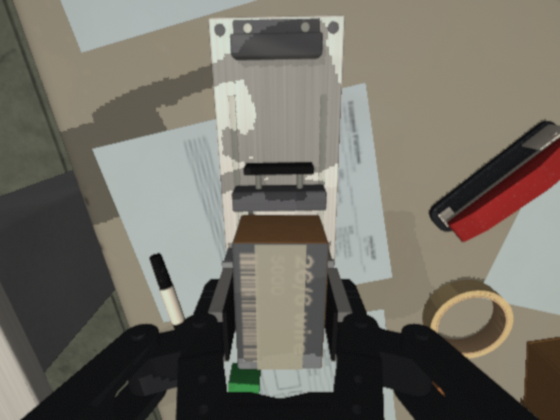

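The wrist view shows the held carton at the bottom and the jig beyond it. The far base corners are at (209,18) and (344,16), the fixed fence at (277,40), the pad at (279,168) and the moving fence at (279,195).

```bash
cat >> h.py <<'E'
def J(pose,P):
    x,y,a=pose; c,s=np.cos(a),np.sin(a); return np.array([x+c*P[0]-s*P[1],y+s*P[0]+c*P[1],P[2]])
E
python3 - <<'E'
from h import *
import pickle; p=pickle.load(open("w2.pkl","rb"))
A,B=w(p,(209,18),.012),w(p,(344,16),.012); print("width",np.linalg.norm(A-B))
for l,r in [((222,200),(340,200))]: L,Rr=w(p,l,.012),w(p,r,.012); print(np.linalg.norm(L-Rr))
m0=(A+B)/2;m1=(L+Rr)/2; d=m0-m1; a=np.arctan2(-d[0],d[1]); d=B-A; a2=np.arctan2(d[1],d[0]); print(a,a2)
a=(a+a2)/2
o=m0-.085*np.array([-np.sin(a),np.cos(a),0]); pose=(o[0],o[1],a); print(pose)
im=p["image"].copy()[:220,190:370]; im=cv2.resize(im,None,fx=3.3,fy=2.7*1.0,interpolation=cv2.INTER_CUBIC)[:,:,::-1].copy()
def q(P): v=px(p,J(pose,P))-[190,0]; return tuple(int(t) for t in v*[3.3,2.7])
def line(P,Q,c): cv2.line(im,q(P),q(Q),c,1)
z=.012
line((-.06,.085,z),(.06,.085,z),(0,0,255));line((-.06,-.1,z),(-.06,.085,z),(0,0,255));line((.06,-.1,z),(.06,.085,z),(0,0,255))
line((-.038,.05,.04),(.038,.05,.04),(0,255,0));line((-.038,.05,z),(.038,.05,z),(0,255,0))
for yy in (-.043,-.035): line((-.033,yy,.04),(.033,yy,.04),(255,0,0))
line((0,0,z),(.01,0,z),(255,0,255))
cv2.imwrite("pics/c.png",im)
E
```

```text
width 0.1183834385039207
0.12277123611182188
-0.12397770266093518 -0.13672141138617405
(np.float64(0.5293581563026079), np.float64(0.2136015992837219), np.float64(-0.1303495570235546))
```

View pics/c.png

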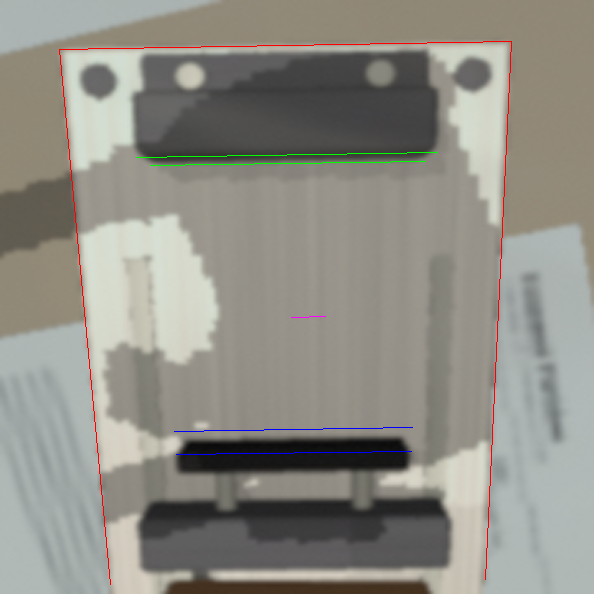

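The overlay matches the jig well. The pad face is at about y -39 mm, so I'll aim for the carton at jig y +6 mm.

Run:
```python
from h import *
pose=(.5294,.2136,-.1303); t=J(pose,(0,.006,.024)); print(t)
rel([t[0],t[1],.08],-.1303); rel(t,-.1303)
```

```text
[0.53017959 0.21954914 0.024     ]
shift [ 0.071  -0.0033  0.1263] turn -0.021 (yang now -0.152 q6 0.38 t 5.12 )
shift [ 0.071  -0.0033  0.1823] turn -0.021 (yang now -0.152 q6 0.38 t 5.12 )
```

Request:
step_arm(series=[0.04,-0.003,0.0,-0.021,0.071,-0.003,0.04,-0.021,0.071,-0.003,0.09,-0.021,0.071,-0.003,0.126,-0.021,0.071,-0.003,0.126,-0.021,0.071,-0.003,0.126,-0.021])

```text
time: 5.88
tool_pos: [0.5324, 0.2206, 0.0828]
tcp_rot: [2.361, 2.071, 0.003]
wrist_force: [0.2, -0.4, -0.2]
width: 0.448
grip_force: 31.6
```

Run:
```python
from h import *
rel((.5302,.2195,.024),-.1303)
```

```text
shift [-0.0014 -0.0022  0.0588] turn -0.0 (yang now -0.131 q6 0.48 t 5.88 )
```

Request:
step_arm(series=[-0.001,-0.002,0.025,0,-0.001,-0.002,0.045,0,-0.001,-0.002,0.055,0,-0.001,-0.002,0.058,0,-0.001,-0.002,0.058,0])

```text
time: 6.5
tool_pos: [0.5296, 0.2206, 0.0238]
tcp_rot: [2.36, 2.073, 0.001]
wrist_force: [-0.1, 0.1, -1.0]
width: 0.457
grip_force: 31.6
```

Run:
```python
from h import *
rel((.5302,.2195,.023),-.1303); print(monitor.read_state()["wrist_force"])
```

```text
shift [-0.001   0.0007  0.0008] turn 0.001 (yang now -0.129 q6 0.48 t 6.5 )
[-0.10776881  0.05727087 -1.04461326]
```

Request:
step_arm(series=[0,0.001,0.001,0,0,0.001,0.001,0])

```text
time: 6.75
tool_pos: [0.5305, 0.2206, 0.0232]
tcp_rot: [2.36, 2.074, 0.002]
wrist_force: [-2.4, 0.7, 4.2]
width: 0.451
grip_force: 32.3
```

Request:
step_arm(series=[0,0,0,0,0,0,0,0,0,0,0,0,0,0,0,0], gripper=0.75)

```text
time: 7.25
tool_pos: [0.53, 0.2203, 0.0222]
tcp_rot: [-2.36, -2.074, 0.0]
wrist_force: [0.8, 0.7, 0.4]
width: 0.752
grip_force: 0.0
```

Request:
step_arm(series=[0,0,-0.02,0,0,0,-0.06,0,-0.04,0,-0.12,0,-0.1,0,-0.17,0,-0.16,0,-0.19,0,-0.2,0,-0.19,0,-0.2,0,-0.19,0,-0.2,0,-0.19,0])

```text
time: 8.25
tool_pos: [0.5044, 0.022, 0.2132]
tcp_rot: [2.361, 2.072, 0.002]
wrist_force: [-0.2, -0.0, -0.0]
width: 0.752
grip_force: 0.0
```

Run:
```python
from h import *
rel([.51,.065,.21],2.0)
p=look("wrist"); save(p,"w3.png")
for l in ["jig","driver","staple_box"]:
  for d in viewer.spot_point(p,l): print(l,round(d["score"],2),np.round(d["point"]),w(p,d["point"],0).round(4))
print("axis",J((.5294,.2136,-.1303),(0,-.15,.078)), px(p,J((.5294,.2136,-.1303),(0,-.15,.089))))
import pickle; pickle.dump(p,open("w3.pkl","wb"))
```

```text
shift [ 0.0434 -0.      0.0033] turn -2.13 (yang now -0.13 q6 0.12 t 8.25 )
driver 0.98 [276. 138.] [0.5068 0.0652 0.    ]
staple_box 0.72 [237. 292.] [ 0.4343 -0.1108  0.    ]
staple_box 0.63 [206. 385.] [ 0.3689 -0.2487  0.    ]
axis [0.50991026 0.06487156 0.078     ] [279.541676   150.74093881]
```

View pics/w3.png

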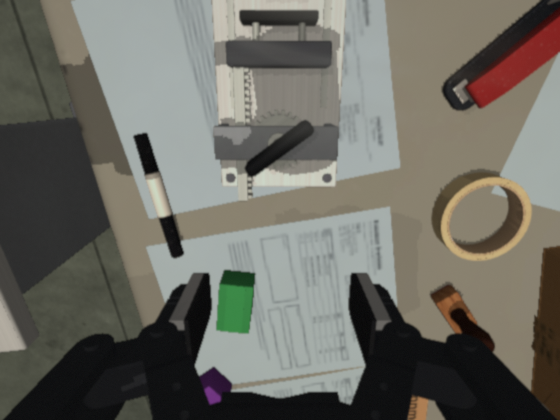

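The wrist view shows the driver bar from (252,169) to (309,127), with its centre on the predicted axis at (280,149). The bridge beneath it is low.

Run:
```python
from h import *
import pickle; p=pickle.load(open("w3.pkl","rb"))
roi=p["image"][100:190,230:330].astype(int).max(2)
m=(roi<42).astype(np.uint8); n,l,st,c=cv2.connectedComponentsWithStats(m); k=1+np.argmax(st[1:,4])
(cx,cy),(a,b),ang=cv2.minAreaRect(np.argwhere(l==k)[:,::-1].astype(np.float32)); print(cx+230,cy+100,a,b,ang,st[k])
A,B=w(p,(249.5,168.5),.085),w(p,(311,127.5),.085); d=B-A
print((A+B)/2,np.linalg.norm(d)); y=np.arctan2(d[1],d[0]); print("bar yaw",y,"theta0",.65-(y+.1303))
rel([.51,.065,.12],y+np.pi/2);rel([.51,.065,.063],y+np.pi/2)
```

```text
274.2684555053711 151.31208038330078 15.40156078338623 67.9143295288086 55.00797653198242 [ 16  36  60  40 829]
[0.5101621  0.06609902 0.085     ] 0.058911765990600044
bar yaw 0.4538150305279808 theta0 0.06588496947201927
shift [0.0421 0.0007 0.0919] turn -2.152 (yang now -0.127 q6 0.12 t 8.45 )
shift [0.0421 0.0007 0.1489] turn -2.152 (yang now -0.127 q6 0.12 t 8.45 )
```

Request:
step_arm(series=[0.042,0.001,0.03,-2.152,0.042,0.001,0.06,-2.152,0.042,0.001,0.092,-2.152,0.042,0.001,0.092,-2.152,0.042,0.001,0.092,-2.152,0.042,0.001,0.092,-2.152,0.042,0.001,0.092,-2.152,0.042,0.001,0.092,-2.152], gripper=0.5)

```text
time: 9.45
tool_pos: [0.5104, 0.0648, 0.1197]
tcp_rot: [-0.3, -3.126, 0.0]
wrist_force: [-1.0, 0.4, 0.0]
width: 0.5
grip_force: 0.0
```

Run:
```python
from h import *
rel([.51,.065,.12],.454+np.pi/2)
```

```text
shift [ 0.0004  0.0001 -0.0003] turn -0.645 (yang now 1.379 q6 -1.3 t 9.45 )
```

Request:
step_arm(series=[0,0,0,-0.645,0,0,0,-0.645,0,0,0,-0.645,0,0,0,-0.645,0,0,0,-0.645,0,0,0,-0.645])

```text
time: 10.2
tool_pos: [0.5105, 0.0642, 0.12]
tcp_rot: [0.693, -3.064, -0.0]
wrist_force: [-1.4, 0.3, -0.0]
width: 0.502
grip_force: 0.0
```

Run:
```python
from h import *
rel([.51,.065,.063],.454+np.pi/2)
p=look("wrist"); t=look("top"); save(t,"t2.png")
im=cv2.resize(t["image"][170:240,110:250],None,fx=3.5,fy=3.5,interpolation=cv2.INTER_CUBIC)
o=np.zeros((420,1060,3),np.uint8); o[:,:560]=p["image"]; o[:245,565:1055]=im
cv2.imwrite("pics/d.png",cv2.resize(o,(800,317),interpolation=cv2.INTER_AREA)[:,:,::-1])
```

```text
shift [0.0001 0.001  0.057 ] turn -0.009 (yang now 2.016 q6 -1.94 t 10.2 )
```

View pics/d.png

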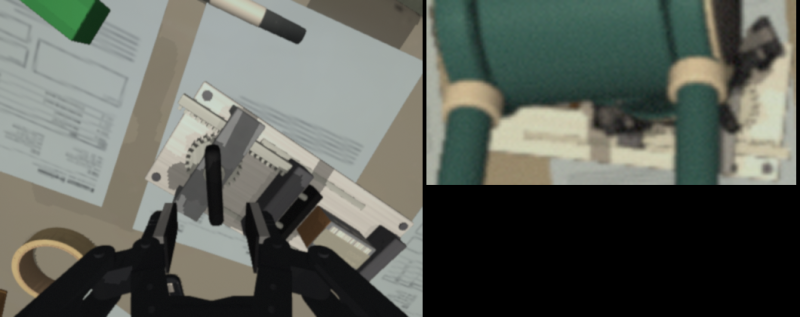

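The left panel shows the bar upright at (213,185), midway between the fingers, and the carton standing in the channel at (335,240).

Request:
step_arm(series=[0,0.001,0.02,-0.009,0,0.001,0.04,-0.009,0,0.001,0.052,-0.009,0,0.001,0.057,-0.009,0,0.001,0.057,-0.009])

```text
time: 10.92
tool_pos: [0.5103, 0.0644, 0.0633]
tcp_rot: [0.707, -3.061, -0.0]
wrist_force: [0.8, 0.3, -0.2]
width: 0.501
grip_force: 0.0
```

Request:
step_arm(series=[0,0,0,0,0,0,0,0,0,0,0,0,0,0,0,0,0,0,0,0], gripper=0, newtons=60)

```text
time: 11.55
tool_pos: [0.5101, 0.0665, 0.0643]
tcp_rot: [-0.706, 3.06, 0.005]
wrist_force: [-3.4, 9.4, 3.7]
width: 0.124
grip_force: 59.4
```

Run:
```python
from h import *
rel([.51,.065,.063],.752); s=monitor.read_state(); print(s["tool_pos"],s["wrist_force"],s["torque"])
```

```text
shift [ 0.0008 -0.0013  0.0013] turn 1.272 (yang now 2.024 q6 -1.95 t 11.55 )
[0.51014772 0.06651304 0.06429941] [-3.44313229  9.38019788  3.72830044] [1.2157432  0.48838113 0.03584455]
```

Request:
step_arm(series=[0,0.003,0,0.08,0,0.003,0,0.18,0,0.003,0,0.28,0,0.003,0,0.38,0,0.003,0,0.48,0,0.003,0,0.58,0,0.003,0,0.65,0,0.003,0,0.65])

```text
time: 12.55
tool_pos: [0.5102, 0.0661, 0.0643]
tcp_rot: [0.305, 3.124, -0.002]
wrist_force: [1.8, -5.8, 1.5]
width: 0.128
grip_force: 59.3
```

Run:
```python
from h import *
rel([.51,.067,.063],.752); s=monitor.read_state(); print(s["tool_pos"],s["wrist_force"],s["torque"])
```

```text
shift [0.0004 0.0009 0.0013] turn 0.624 (yang now 1.376 q6 -1.29 t 12.55 )
[0.51019356 0.06606905 0.06431252] [ 1.81141597 -5.77015075  1.49151936] [-0.88281464 -0.18688278 -0.18766339]
```

Request:
step_arm(series=[0,-0.001,0,0.1,0,-0.001,0,0.2,0,-0.001,0,0.3,0,-0.001,0,0.38,0,-0.001,0,0.45,0,-0.001,0,0.5,0,-0.001,0,0.54,0,-0.001,0,0.54])

```text
time: 13.55
tool_pos: [0.51, 0.0657, 0.0643]
tcp_rot: [1.127, 2.93, 0.0]
wrist_force: [2.0, -2.9, 3.3]
width: 0.128
grip_force: 59.6
```

Run:
```python
from h import *
rel([.51,.066,.063],.752); s=monitor.read_state(); print(s["tool_pos"],s["wrist_force"],s["torque"])
p=look("wrist"); save(p,"w4.png")
t=look("side"); im=cv2.resize(t["image"][220:335,220:320],None,fx=3.6,fy=3.6,interpolation=cv2.INTER_CUBIC)
o=np.zeros((420,930,3),np.uint8); o[:,:560]=p["image"]; o[:414,565:925]=im
cv2.imwrite("pics/e.png",cv2.resize(o,(800,361),interpolation=cv2.INTER_AREA)[:,:,::-1])
import pickle; pickle.dump((p,t),open("w4.pkl","wb"))
```

```text
shift [0.0002 0.0003 0.0013] turn 0.085 (yang now 0.837 q6 -0.76 t 13.55 )
[0.50998608 0.06565197 0.06429921] [ 1.95793282 -2.88112819  3.30891092] [-0.73898613 -0.17297364 -0.04887685]
```

View pics/e.png

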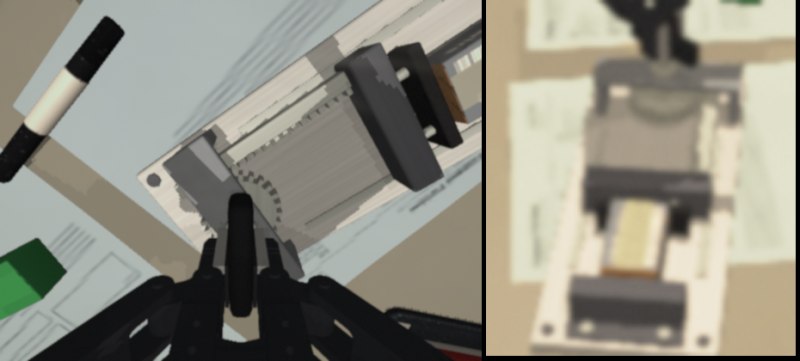

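The side panel shows the carton nipped between the pad and the fixed fence. The driver angle gives about 5 mm of compression, so I'll turn the last 0.08 rad, let go and check from above.

Request:
step_arm(series=[0,0,0,0.04,0,0,0,0.08,0,0,0,0.08,0,0,0,0.08])

```text
time: 14.15
tool_pos: [0.5099, 0.0656, 0.0643]
tcp_rot: [1.244, 2.882, 0.001]
wrist_force: [1.8, -5.0, 4.9]
width: 0.127
grip_force: 59.9
```

Request:
step_arm(series=[0,0,0,0,0,0,0,0,0,0,0,0,0,0,0,0], gripper=0.5)

```text
time: 14.65
tool_pos: [0.5084, 0.0663, 0.063]
tcp_rot: [-1.246, -2.883, 0.0]
wrist_force: [-0.4, -0.3, 0.1]
width: 0.501
grip_force: 0.0
```

Request:
step_arm(series=[0,0,-0.03,0,0,0,-0.07,0,0,0,-0.12,0,0,0,-0.15,0,0,0,-0.15,0])

```text
time: 15.28
tool_pos: [0.5109, 0.0664, 0.2167]
tcp_rot: [1.244, 2.879, 0.005]
wrist_force: [0.2, 0.6, -0.8]
width: 0.502
grip_force: 0.0
```

Run:
```python
from h import *
rel([.522,.15,.21],-.13)
```

```text
shift [0.0533 0.0653 0.0068] turn 0.885 (yang now 0.755 q6 -0.67 t 15.28 )
```

Request:
step_arm(series=[0.053,0.065,0.007,0.885,0.053,0.065,0.007,0.885,0.053,0.065,0.007,0.885,0.053,0.065,0.007,0.885,0.053,0.065,0.007,0.885,0.053,0.065,0.007,0.885,0.053,0.065,0.007,0.885,0.053,0.065,0.007,0.885], gripper=1)

```text
time: 16.27
tool_pos: [0.5195, 0.1491, 0.2058]
tcp_rot: [-2.359, -2.074, 0.001]
wrist_force: [-0.0, -0.7, 0.0]
width: 1.004
grip_force: 0.0
```

Run:
```python
from h import *
import pickle
p=look("wrist"); pickle.dump(p,open("w5.pkl","wb"))
p2=pickle.load(open("w2.pkl","rb"))
for q in (p,p2): print("cam",np.array(q["T"])[:3,3].round(3))
c=px(p,J((.5294,.2136,-.1303),(0,0,.04))); print(c)
u,v=190,0
im=cv2.resize(p["image"][v:v+240,u:u+180],None,fx=2.5,fy=2.5,interpolation=cv2.INTER_CUBIC)
t=look("top"); im2=cv2.resize(t["image"][170:250,110:250],None,fx=2.4,fy=2.4,interpolation=cv2.INTER_CUBIC)
o=np.zeros((600,800,3),np.uint8); o[:,:450]=im; o[:192,455:791]=im2
cv2.imwrite("pics/f.png",o[:,:,::-1])
```

```text
cam [0.53  0.233 0.35 ]
cam [0.535 0.234 0.349]
[281.71921027 118.36372378]
```

View pics/f.png

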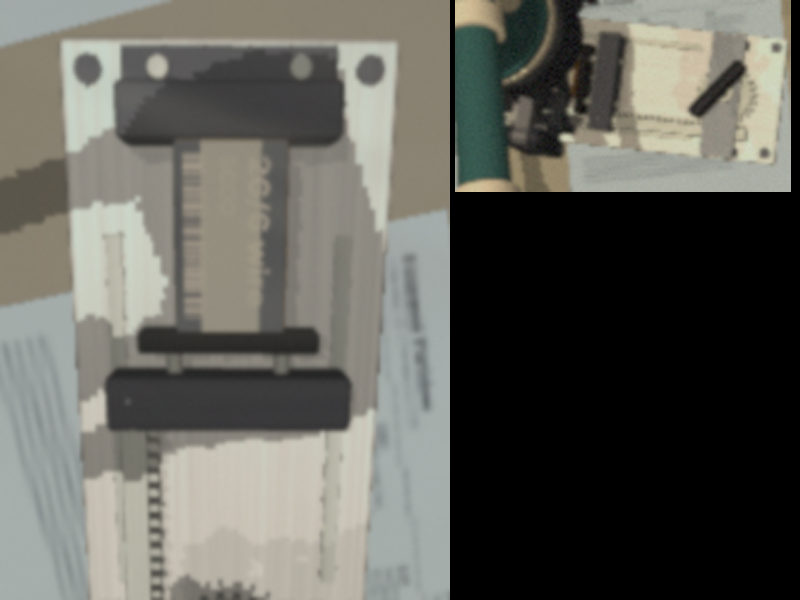

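The view shows the carton seated against the fixed fence and centred. The pad's rear edge is at crop row 353 and the moving fence's front and rear top edges are at rows 376 and 430.

Run:
```python
from h import *
import pickle
pose=np.array((.5294,.2136)); a=-.1303
def jy(p,u,r,z): X=w(p,(u,r),z)[:2]-pose; return round(float(X@[-np.sin(a),np.cos(a)])*1e3,1),round(float(X@[np.cos(a),np.sin(a)])*1e3,1)
for f,rows in (("w2.pkl",(174,188,190.7,211)),("w5.pkl",(141.2,149,150.4,172))):
    p=pickle.load(open(f,"rb")); print(f,[jy(p,280,r,.04) for r in rows])
print("carton x",[jy(p,190+u/2.5,90,.046) for u in (177,290)],"ends y",[jy(p,283,r/2.5,.046) for r in (138,332)])
```

```text
w2.pkl [(-48.9, 0.7), (-62.3, 0.5), (-65.0, 0.4), (-85.2, 0.1)]
w5.pkl [(-19.9, -1.5), (-26.9, -1.5), (-28.2, -1.5), (-48.2, -1.4)]
carton x [(23.5, -17.8), (23.5, 20.4)] ends y [(50.2, 0.9), (-11.9, 1.1)]
```

```bash
python3 -c "
from workcell import job
print(job.finish_job())"
```

```text
the job is handed in; nothing more can be done
None
```

The job is handed in after about 16 s: the grey carton stands centred against the fixed fence, the driver is turned clockwise and released, and the camera check puts the pad about 7.8 mm of its 15 mm pressed in.

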